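Turn the vase to its empty medallion and clamp it in the painting cradle

ROBOT

A 6-joint arm with a two-finger parallel gripper is mounted at the origin on a cart in front of the work surface, level with it; the furniture and walls round the work are solid. World frame = base frame: x ahead of the robot, y to its left, z up, the work surface at z = 0. Lengths are in m, angles in rad, forces in N, time in s.
With the tool pointing down it reaches from about 0.3 to 0.875 m from the base axis. Payload 6.4 kg.
Tool frame: the origin (TCP) lies at the very end of the fingers, on their centre line; the grasp point (between the pads) lies 19 mm behind it; z points along the fingers, y is the line along which they close (so a half turn about z gives the same grasp; the last joint's range is limited). The gripper opens to 85 mm and grips with 20 to 120 N. Pads are 22 mm wide; open, the fingers measure 114 mm over their backs; the gripper's body (76 mm by 85 mm) begins 54 mm behind the grasp point. The pads swing forward as they close: fully open they stand 13 mm farther back than shut.
Start: joints at [0.966, 0.181, 1.607, -0, 1.354, -0.206], TCP at [0.223, 0.53, 0.231] pointing down, gripper open.
Joint ranges: [-2.99, 2.99], [-0.89, 2.07], [0.3, 2.58], [-1.14, 4.28], [0, 2.63], [-3.12, 3.12]. Speed limits (rad/s): [2.57, 2.57, 3.01, 3.14, 3.14, 3.14].

INTERFACE

Orientations are given as a unit quaternion [w, x, y, z].
In Python, from bench import ctrl, imaging gives the robot as it stands (ctrl), with the cameras (imaging).
- The arm moves only by the shell command python3 jog.py 'ROWS'. ROWS is a JSON list of rows, 1 to 10 of them, each of 7 numbers: dx, dy, dz in m, then a rotation vector rx, ry, rz in rad, then the opening from 0.0 (shut) to 1.0 (fully open); each row is the pose to reach, as a shift and turn from the pose commanded when the command began, along the tool's axes at that moment; what a row does not reach only later rows make up. A row lasts 1/8 s, in which the tool goes at most 0.0625 m and 0.188 rad, less where a joint would pass 70% of its speed; a pose out of reach is approached as far as the arm can. The fingers move at their own pace and stop on an object; the grip force is fixed at half the most. Time passes only in rows, so rows that do not move let the fingers close. It prints the time, the measured TCP pose, the force, the opening and the grip force at its end.
- ctrl.get_obs(): the state, without advancing time (a new reading comes with each control period).
- imaging.camera(name): name is "scene" or "top" or "wrist"; returns the picture (384x512x3 uint8, blue, green, red); there is no depth.
- imaging.camera_params(name): a dict with "fovy" (degrees; the focal length in pixels is half the picture's height over the tangent of half this angle, whatever the lens; pixels are square), "cx", "cy" (the principal point, pixels), "view" (4x4, takes a point from world to camera coordinates). Camera axes: x right, y up, looking along -z (the intrinsics and any distortion apply to the point x, -y, -z); pixel columns grow to the right and rows downward; lengths in m; the calibration is good to about 2 mm. A picture is of the moment at which its call begins: read the wrist's pose just before it. camera_params takes no time and is no camera call; for the wrist camera it gives the pose at the moment of the call.
- ctrl.hand_in(): hands the job in; it is judged then, once.
The state is a dict: "time_s": time; "q": joint angles; "dq": joint speeds; "joint_efforts": joint torques, N m; "eef_pos": TCP position; "eef_rot": TCP orientation; "wrist_force": force on the tool from outside, world axes, zero at the start; "torque": the same for the moment, N m; "opening": opening from 0.0 (shut) to 1.0 (fully open); "grasp_force": force on a finger pad.
Only numpy, scipy, OpenCV 4.12 (cv2) and the standard library are available. Lean on these libraries where they do the work, as an engineer would, in place of code of your own. Each camera call takes 0.05 s, during which the arm holds its last target. There are 200 camera calls.

TASK

The white bottle vase lying on the grey felt pad still has one empty medallion (outline only) to be painted. Roll the vase along the felt until the empty medallion faces straight up, then lift it and lay it gently in the wooden cradle, belly in the wide rest and neck in the narrow one, with the empty medallion still facing up. Then swing the keeper over the neck until it is fully shut, and leave the painter's other things where they are.

Things in the scene. Friction and masses are not known exactly. Their poses are not given: they have to be found in the camera images.
- vase: White bottle vase lying on its side, 180 mm long, 0.32 kg. Origin: on its axis at mid belly, near the centre of mass; z axis from foot to mouth; +x points out through the middle of the empty medallion. The belly is a cylinder 56 mm in diameter (z -53 to +50 mm); foot end at z = -60. Lying on the felt its axis is 32 mm above the table; it rolls 28 mm per radian and runs on some 3 mm after a push.
- empty_medallion (a point): Middle of the empty medallion on the belly: an oval outlined in cobalt blue, white inside, 33 mm round the belly, 69 mm along it. Three like it, each with a flower, stand at quarter turns: blue flower at the vase's +y, red at -x (on the far side from the empty one), green at -y.
- vase_mouth (a point): Centre of the vase's mouth, on its axis, 120.5 mm ahead of the vase's origin. The neck, 24 mm in diameter, runs from z = 81 to 112 mm of the vase; behind the mouth is a lip 32 mm in diameter.
- felt_pad: Grey felt pad 210 x 270 mm, 4 mm thick, fixed on the table; the vase lies across it, mouth away from the robot, and can roll either way along the 270 mm length. Origin: centre of its underside. Its z axis is level, along the 210 mm side and away from the robot, y level along the 270 mm side to the left, x straight down.
- cradle: Fixed plywood cradle. Origin: centre of its underside, at table height; x along the laid vase towards the mouth (away from the robot), y left, z up. Base board 210 x 110 x 12 mm (x -93 to +117); foot stop 60 mm high whose face is at x = -71 mm. A well laid vase has its axis along the cradle's x axis, 52 mm up, its origin within 8 mm of the cradle's along x.
- belly_rest (a point): Where the vase's axis shall lie over the wide felt-lined 90-degree V rest: 52 mm above the table, 44 mm behind the cradle's origin. The rest is 16 mm thick along x, 80 mm wide and 46 mm high. Between the two rests both sides of the belly are free down to the base board.
- neck_rest (a point): Where the vase's axis shall lie over the narrow felt-lined 90-degree V rest: 52 mm above the table, 96 mm ahead of the cradle's origin. The rest is 14 mm thick along x, 52 mm wide and 49 mm high.
- keeper_grip (a point): Middle of the black grip bar (14 mm thick, 20 mm long) at the free end of the keeper, 64 mm from its hinge. The keeper is a flat steel arm, 14 mm wide and 7 mm thick, beside the neck rest. Its hinge axis is parallel to the cradle's x axis, through y = +40, z = 70 mm of the cradle; the arm moves in the plane x = +96 mm.
- keeper (a joint): Angle of the keeper in rad: 0 shut, against its stop (arm level over the neck, pointing to the cradle's -y, grip bar 24 mm past the axis, the pad just clear of the neck), 1.57 upright, 2.1 fully open, leaning away to +y. The hinge is stiff (0.03 N m) and stays where it is left.
- blue_jar: Small glaze jar with blue cap, 43 mm in diameter, 45 mm high; bystander, origin centre of its underside.
- rinse_cup: Pale plastic cup, 71 mm in diameter, 84 mm high; bystander, origin centre of its underside.
- brush: Paint brush 183 mm long, lying on the table; bystander, origin at its middle.

How it is judged:
By the outcome, as a careful person would: the job done as asked, in the order asked, and still so for the second after the job is handed in, with the robot touching nothing.
It also fails if it takes over 61 s, if anything falls off the work surface, if the arm or the gripper's body presses on something with over 40 N, if the wrist force passes 120 N, or if a joint passes its speed limit or range.

## Working session

There is one attempt and no reset: what is moved stays moved. The work goes in short steps, Python scripts to look and compute and a shell command to move; the robot and the scene stay as the last step left them, time stands still between calls to the robot, and variables do not carry over. Pictures are saved under pics/ and viewed, at most 10 in all, crops included, and the job is handed in when it is done.

```bash
ls; mkdir -p pics; python3 - <<'E'
from bench import ctrl, imaging
import cv2,numpy as np
a=imaging.camera("scene");b=imaging.camera("top")
cv2.imwrite("pics/scene0.png",a);cv2.imwrite("pics/top0.png",b)
for n in("scene","top","wrist"):
  p=imaging.camera_params(n);print(n,{k:(np.round(v,4).tolist()) for k,v in p.items() if not isinstance(v,str)})
o=ctrl.get_obs();print(o["eef_pos"],o["eef_rot"],o["time_s"])
E
```

```text
bench.py
jog.py
pics
scene {'fovy': 56.0447, 'cx': 251.1551, 'cy': 190.7162, 'view': [[0.768, -0.6403, 0.0134, -0.5033], [0.3362, 0.4208, 0.8425, -0.1931], [-0.5451, -0.6426, 0.5385, -0.8176], [0.0, 0.0, 0.0, 1.0]]}
top {'fovy': 48.228, 'cx': 254.0371, 'cy': 198.0772, 'view': [[0.0276, -0.9995, 0.0153, -0.1381], [0.9926, 0.0293, 0.1178, -0.5582], [-0.1182, 0.0119, 0.9929, -1.4182], [0.0, 0.0, 0.0, 1.0]]}
wrist {'fovy': 58.8867, 'cx': 256.5491, 'cy': 197.8399, 'view': [[0.3887, 0.9213, -0.0002, -0.5754], [-0.8776, 0.3702, -0.3045, 0.0389], [-0.2805, 0.1186, 0.9525, -0.379], [0.0, 0.0, 0.0, 1.0]]}
[0.2229797  0.52948162 0.23046941] [-2.98674048e-04  1.98061297e-01  9.80189320e-01 -7.28046802e-04] 0.1
```

View pics/scene0.png

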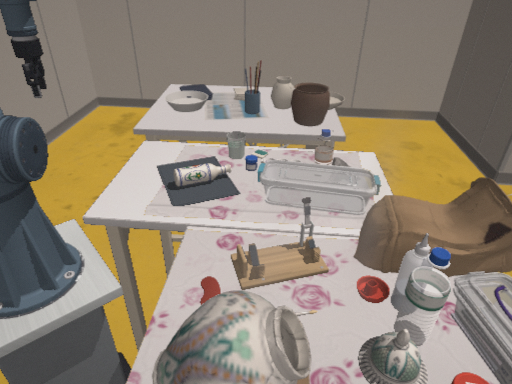

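View pics/top0.png

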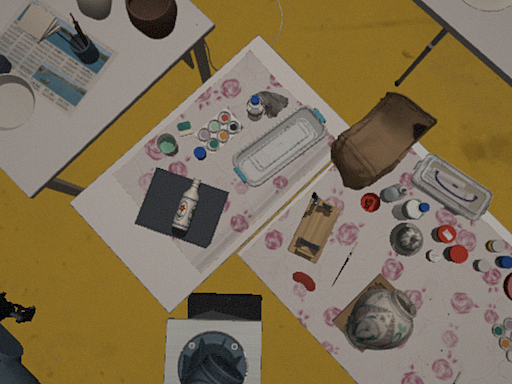

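The scene view shows the vase at about (197,174) on the pad and the cradle at (280,262). In the top view the vase is at (186,205), the cradle at (315,228), the cup at (167,145), the jar at (200,153) and the brush at (345,265). Next I'll zoom in.

```bash
python3 - <<'E'
from bench import ctrl, imaging
import cv2,numpy as np
print({n:[(k,v) for k,v in imaging.camera_params(n).items() if k not in("view","cx","cy","fovy")] for n in("scene","top")})
a=cv2.imread("pics/scene0.png");b=cv2.imread("pics/top0.png")
def c(i,x,y,w,h):return cv2.resize(i[y:y+h,x:x+w],(400,300),interpolation=cv2.INTER_CUBIC)
m=np.vstack([np.hstack([c(b,130,160,100,75),c(b,265,185,100,75)]),np.hstack([c(a,150,140,100,75),c(a,225,190,120,90)])])
cv2.imwrite("pics/mos.png",m)
E
```

```text
{'scene': [], 'top': []}
```

View pics/mos.png

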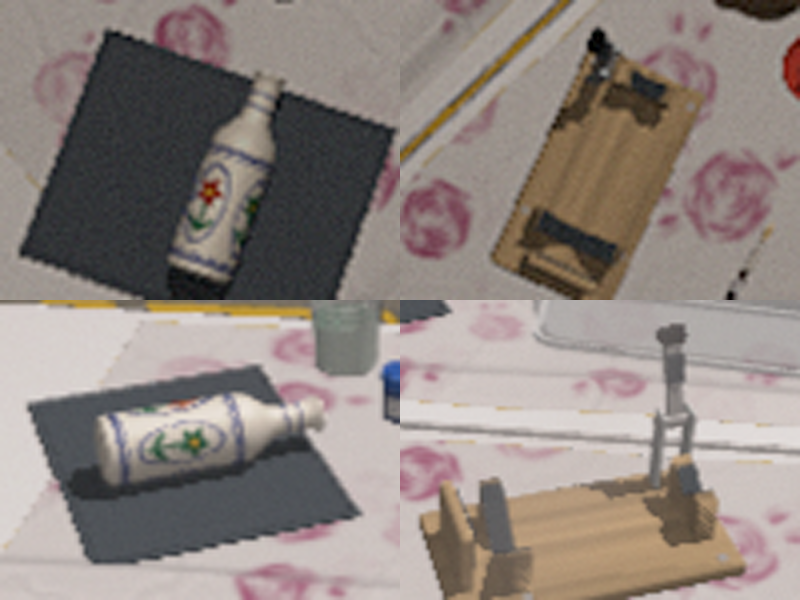

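The mosaic shows red almost on top, leaning slightly left, with green on the right. The empty medallion is therefore near the bottom, and a left roll of a bit under 180° should bring it up. The keeper is up and open. Next come coarse positions.

```bash
cat > h.py <<'E'
from bench import ctrl, imaging
import cv2,numpy as np
from scipy.spatial.transform import Rotation as R
def rays(p,uv):
    uv=np.atleast_2d(uv).astype(float);f=192/np.tan(np.radians(p["fovy"])/2)
    V=np.array(p["view"]);d=np.c_[(uv[:,0]-p["cx"])/f,-(uv[:,1]-p["cy"])/f,-np.ones(len(uv))]@V[:3,:3]
    return -V[:3,:3].T@V[:3,3],d
def onz(p,uv,z):
    o,d=rays(p,uv);return o+d*((np.asarray(z)-o[2])/d[:,2])[:,None]
def tri(p1,u1,p2,u2):
    o1,d1=rays(p1,u1);o2,d2=rays(p2,u2);d1=d1[0];d2=d2[0]
    s=np.linalg.lstsq(np.c_[d1,-d2],o2-o1,rcond=None)[0];a=o1+d1*s[0];b=o2+d2*s[1];return (a+b)/2,np.linalg.norm(a-b)
def proj(p,X):
    f=192/np.tan(np.radians(p["fovy"])/2);V=np.array(p["view"]);c=np.atleast_2d(X)@V[:3,:3].T+V[:3,3]
    return np.c_[p["cx"]+f*c[:,0]/-c[:,2],p["cy"]-f*c[:,1]/-c[:,2]]
def tcp():
    o=ctrl.get_obs();q=o["eef_rot"];return np.array(o["eef_pos"]),R.from_quat([q[1],q[2],q[3],q[0]])
def big(m):
    c=cv2.findContours(m.astype(np.uint8),cv2.RETR_EXTERNAL,cv2.CHAIN_APPROX_NONE)[0];return max(c,key=cv2.contourArea)
E
python3 - <<'E'
from h import *
np.set_printoptions(precision=4,suppress=True)
b=cv2.imread("pics/top0.png");p=imaging.camera_params("top")
h=cv2.cvtColor(b,cv2.COLOR_BGR2HSV)
def roi(x,y,w,hh):
    m=np.zeros(b.shape[:2],bool);m[y:y+hh,x:x+w]=1;return m
felt=(h[...,2]<80)&roi(125,160,110,95)
c=cv2.convexHull(big(felt));r=cv2.minAreaRect(c);print("felt",r,"\n",onz(p,cv2.boxPoints(r),.004))
wood=(h[...,0]>8)&(h[...,0]<25)&(h[...,1]>70)&(h[...,2]>60)&roi(280,190,65,80)
c=cv2.convexHull(big(wood));r=cv2.minAreaRect(c);print("wood",r,"\n",onz(p,cv2.boxPoints(r),.012))
v=(h[...,2]>100)&roi(165,170,45,65); c=big(v);r=cv2.minAreaRect(c);print("vase",r,"\n",onz(p,cv2.boxPoints(r),.032))
print("mouth",onz(p,[196.5,180],.032),"foot",onz(p,[180,230],.032))
print("bar top",onz(p,[314,196],.134))
a=imaging.camera_params("scene")
print("bar tri",tri(p,[[314.5,196]],a,[[306,200]]))
print(tcp()[1].as_matrix())
E
```

```text
felt ((181.34815979003906, 207.66287231445312), (78.6131820678711, 60.48344421386719), 19.358993530273438) 
 [[ 0.4671  0.2845  0.004 ]
 [ 0.6671  0.2271  0.004 ]
 [ 0.5835 -0.0334  0.004 ]
 [ 0.3857  0.0279  0.004 ]]
wood ((314.1954650878906, 229.20962524414062), (31.615428924560547, 60.35673141479492), 25.201122283935547) 
 [[ 0.3912 -0.2392  0.012 ]
 [ 0.5806 -0.3244  0.012 ]
 [ 0.5369 -0.4235  0.012 ]
 [ 0.3487 -0.3369  0.012 ]]
vase ((188.0, 199.5), (59.0, 42.0), 90.0) 
 [[0.6497 0.1769 0.032 ]
 [0.6541 0.0341 0.032 ]
 [0.4532 0.0261 0.032 ]
 [0.4493 0.1666 0.032 ]]
mouth [[0.6183 0.0752 0.032 ]] foot [[0.4471 0.123  0.032 ]]
bar top [[ 0.5622 -0.3101  0.134 ]]
bar tri (array([ 0.5621, -0.3115,  0.1346]), np.float64(0.00035863185270333995))
[[-0.9215  0.3883 -0.0009]
 [ 0.3883  0.9215 -0.0013]
 [ 0.0003 -0.0015 -1.    ]]
```

```bash
python3 jog.py '[[-0.416,-0.29,0,0,0,-0.12,1],[-0.416,-0.29,0,0,0,-0.12,1],[-0.416,-0.29,0,0,0,-0.12,1],[-0.416,-0.29,0,0,0,-0.12,1],[-0.416,-0.29,0,0,0,-0.12,1],[-0.416,-0.29,0,0,0,-0.12,1],[-0.416,-0.29,0,0,0,-0.12,1],[-0.416,-0.29,0,0,0,-0.12,1],[-0.416,-0.29,0,0,0,-0.12,1],[-0.416,-0.29,0,0,0,-0.12,1]]'
python3 - <<'E'
from h import *
import json
t,r=tcp();p=imaging.camera_params("wrist");i=imaging.camera("wrist");cv2.imwrite("pics/w1.png",i)
json.dump({k:np.array(v).tolist() for k,v in p.items() if not isinstance(v,str)},open("w1.json","w"))
print(t,r.as_matrix().round(3),rays(p,[[256,198]]))
E
```

```text
time_s: 1.35
eef_pos: [0.4936, 0.101, 0.2308]
eef_rot: [-0.001, 0.14, 0.99, 0.0]
wrist_force: [0.0, 0.5, -0.1]
opening: 1.001
grasp_force: 0.0
[0.49362171 0.10095713 0.23075236] [[-0.961  0.277 -0.001]
 [ 0.277  0.961  0.   ]
 [ 0.002  0.    -1.   ]] (array([0.41919312, 0.12318737, 0.37305797]), array([[ 0.29209039, -0.08443639, -0.95265761]]))
```

View pics/w1.png

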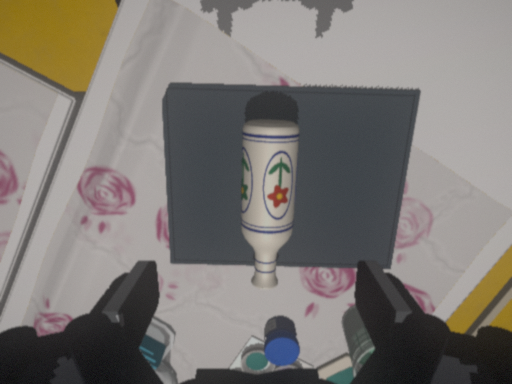

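The wrist picture shows the vase upright in the frame. The belly spans columns about 241–298, the red medallion is centred near (279,185), and the mouth is at (264,282).

```bash
cat >> h.py <<'E'
from scipy.optimize import least_squares
def axisfit(i,p,rows,c0,c1,z=.032,r=.028,mask=None):
    """horizontal axis line at height z from belly silhouette; returns point at middle, unit dir (away from robot)"""
    m=(i.max(2)>110) if mask is None else mask
    uv=[];s=[]
    for v in rows:
        x=np.flatnonzero(m[v,c0:c1])+c0
        if len(x)>5: uv+=[[x[0]-.5,v],[x[-1]+.5,v]]
    o,d=rays(p,uv);d/=np.linalg.norm(d,axis=1)[:,None]
    g=onz(p,uv,z).mean(0)
    def dist(t):
        a=np.array([np.cos(t[1]),np.sin(t[1]),0]);n0=np.array([-np.sin(t[1]),np.cos(t[1]),0])
        n=np.cross(d,a);n/=np.linalg.norm(n,axis=1)[:,None]
        return abs(n@(g+n0*t[0]-o))-r
    t=least_squares(dist,[0,-.28],loss="soft_l1",f_scale=.001,x_scale=[.01,.1])
    a=np.array([np.cos(t.x[1]),np.sin(t.x[1]),0]);n0=np.array([-a[1],a[0],0])
    return g+n0*t.x[0],a,np.sqrt(np.mean(t.fun**2))
def ang(p,uv,P,a,r=.028):
    """angle (rad) from up, + to the left, and coord along axis, of near ray hits on the cylinder"""
    o,d=rays(p,uv);out=[]
    n0=np.array([-a[1],a[0],0])
    for e in d:
        A=np.array([e@n0,e[2]]);B=np.array([(o-P)@n0,o[2]-P[2]])
        k=[A@A,2*A@B,B@B-r*r];D=max(k[1]**2-4*k[0]*k[2],0);s=(-k[1]-D**.5)/2/k[0];X=o+e*s-P
        out.append([np.arctan2(X@n0,X[2]),X@a])
    return np.array(out)
E
python3 - <<'E'
from h import *
import json
np.set_printoptions(precision=4,suppress=True)
i=cv2.imread("pics/w1.png");p=json.load(open("w1.json"))
P,a,e=axisfit(i,p,range(140,222,3),225,315);print(P,a,np.degrees(np.arctan2(a[1],a[0])),e)
print("medallion L,R,T,B; centre flower",ang(p,[[263.5,185],[294.5,185],[279,150],[279,220]],P,a))
b=cv2.split(i.astype(int));red=(b[2]-b[1]>60)&(b[2]-b[0]>60);red[:120]=0;red[225:]=0;red[:,:230]=0;red[:,310:]=0
print("red",ang(p,[np.argwhere(red).mean(0)[::-1]],P,a),red.sum())
n=np.array([-a[1],a[0],0]);m=onz(p,[264,287],.018)[0];print("mouth",m,"along,lat",(m-P)@a,(m-P)@n)
m=(i.max(2)>110);print("belly row ends",[np.flatnonzero(m[60:300,c])[[0,-1]]+60 for c in (262,270,278)])
m=onz(p,[[270,119],[270,228],[264,287]],.045);print((m-P)@a)
f=onz(p,[[166,84],[419,89],[391,267],[171,262]],.004);print("felt",f,f.mean(0))
E
```

```text
[0.5097 0.1109 0.032 ] [ 0.9545 -0.2983  0.    ] -17.354649634086716 0.0029779339172968725
medallion L,R,T,B; centre flower [[-0.2251 -0.0032]
 [ 1.1271  0.0004]
 [ 0.2591 -0.0371]
 [ 0.3724  0.0328]]
red [[0.2763 0.0075]] 163
mouth [0.638  0.0699 0.018 ] along,lat 0.1346583005452039 -0.0008779086223133515
belly row ends [array([ 60, 299]), array([ 60, 299]), array([ 60, 299])]
[-0.0638  0.0471  0.1176]
felt [[ 0.3884  0.0357  0.004 ]
 [ 0.4655  0.2853  0.004 ]
 [ 0.6628  0.224   0.004 ]
 [ 0.5819 -0.031   0.004 ]] [0.5246 0.1285 0.004 ]
```

```bash
python3 - <<'E'
from h import *
import json
np.set_printoptions(precision=4,suppress=True)
i=cv2.imread("pics/w1.png");p=json.load(open("w1.json"))
for r in (150,185,210): print(r,[tuple(int(x) for x in i[r,c]) for c in list(range(232,250,2))+list(range(288,308,2))])
for th in (85,100,120):
  m=i.max(2)>th
  for r in range(140,222,16): print(th,r,np.flatnonzero(m[r,225:315])[[0,-1]]+225,end=" ")
  print(axisfit(i,p,range(132,226,3),225,315,mask=m))
E
```

```text
150 [(78, 75, 70), (75, 72, 67), (77, 74, 69), (76, 72, 66), (78, 75, 69), (86, 78, 76), (92, 84, 87), (104, 102, 105), (126, 135, 140), (139, 149, 157), (135, 145, 151), (126, 135, 141), (119, 127, 132), (105, 111, 117), (81, 82, 80), (77, 73, 68), (76, 74, 69), (75, 72, 67), (74, 70, 65)]
185 [(76, 71, 67), (75, 73, 69), (77, 72, 68), (75, 72, 69), (74, 72, 66), (52, 62, 46), (59, 72, 55), (77, 89, 79), (128, 137, 141), (133, 143, 149), (123, 128, 134), (104, 99, 100), (100, 104, 106), (82, 75, 73), (76, 73, 68), (77, 73, 69), (75, 73, 69), (76, 72, 69), (78, 72, 70)]
210 [(79, 74, 70), (78, 74, 71), (76, 73, 69), (76, 72, 68), (77, 71, 69), (89, 84, 86), (101, 96, 97), (104, 92, 95), (133, 141, 147), (124, 129, 134), (118, 126, 132), (104, 110, 116), (82, 83, 81), (78, 74, 70), (77, 74, 69), (76, 73, 68), (78, 73, 71), (77, 72, 69), (76, 72, 69)]
85 140 [243 296] 85 156 [244 297] 85 172 [243 296] 85 188 [242 295] 85 204 [241 294] 85 220 [242 292] (array([0.5078, 0.1114, 0.032 ]), array([ 0.9516, -0.3074,  0.    ]), np.float64(0.0015471854445316463))
100 140 [244 294] 100 156 [244 296] 100 172 [244 295] 100 188 [247 294] 100 204 [242 293] 100 220 [243 291] (array([0.5078, 0.1115, 0.032 ]), array([ 0.9527, -0.3041,  0.    ]), np.float64(0.0029575111980626803))
120 140 [255 290] 120 156 [245 295] 120 172 [245 286] 120 188 [248 290] 120 204 [243 292] 120 220 [244 290] (array([0.5078, 0.1113, 0.032 ]), array([ 0.9563, -0.2923,  0.    ]), np.float64(0.0054157719604642504))
```

```bash
cat >> h.py <<'E'
def notfelt(i,felt=(76,73,68),t=12):
    return np.abs(i.astype(int)-np.array(felt)).max(2)>t
E
python3 - <<'E'
from h import *
import json
np.set_printoptions(precision=4,suppress=True)
i=cv2.imread("pics/w1.png");p=json.load(open("w1.json"))
P,a,e=axisfit(i,p,range(132,226,3),225,315,mask=notfelt(i));print(P,a,np.degrees(np.arctan2(a[1],a[0])),e)
print("medallion L,R,T,B",ang(p,[[263.5,185],[294.5,185],[279,150],[279,220]],P,a))
b=cv2.split(i.astype(int));red=(b[2]-b[1]>60)&(b[2]-b[0]>60);red[:120]=0;red[225:]=0;red[:,:230]=0;red[:,310:]=0
print("red",ang(p,[np.argwhere(red).mean(0)[::-1]],P,a),red.sum())
n=np.array([-a[1],a[0],0]);m=onz(p,[264,287],.018)[0];print("mouth lat",(m-P)@n)
# blue outline columns near row 185
for r in (181,185,189): print(r,[(c,int(b[0][r,c]-b[2][r,c])) for c in range(255,302) if b[0][r,c]-b[2][r,c]>8])
print("world pushes: origin est", P+a*0.0)
E
```

```text
[0.5078 0.1112 0.032 ] [ 0.9514 -0.308   0.    ] -17.93943665008503 0.0009086560095769359
medallion L,R,T,B [[-0.2143 -0.0012]
 [ 1.1672  0.0023]
 [ 0.2573 -0.0352]
 [ 0.399   0.0348]]
red [[0.2917 0.0094]] 163
mouth lat 0.0008266531947486076
181 [(263, 11), (280, 10), (296, 10), (297, 10), (298, 9), (301, 9)]
185 [(263, 12), (296, 9)]
189 [(263, 9), (295, 13), (296, 12), (297, 9), (299, 9)]
world pushes: origin est [0.5078 0.1112 0.032 ]
```

```bash
python3 jog.py '[[-0.011,0.014,0.05,0,0,0.03,0.85],[-0.011,0.014,0.11,0,0,0.03,0.85],[-0.011,0.014,0.17,0,0,0.03,0.85],[-0.011,0.014,0.2,0,0,0.03,0.85],[-0.011,0.014,0.216,0,0,0.03,0.85],[-0.011,0.014,0.216,0,0,0.03,0.85]]'
python3 jog.py '[[0,0.006,0,0,0,0,0.85],[0,0.012,0,0,0,0,0.85],[0,0.018,0,0,0,0,0.85],[0,0.024,0,0,0,0,0.85],[0,0.03,0,0,0,0,0.85],[0,0.03,0,0,0,0,0.85]]'
python3 - <<'E'
from h import *
t,r=tcp();print(t,r.as_matrix().round(3))
i=imaging.camera("wrist");j=imaging.camera("top")[160:235,130:230]
cv2.imwrite("pics/w2.png",np.hstack([cv2.resize(i,(400,300)),cv2.resize(j,(400,300),interpolation=2)]))
E
```

```text
time_s: 2.15
eef_pos: [0.5076, 0.1126, 0.0149]
eef_rot: [-0.001, 0.153, 0.988, -0.0]
wrist_force: [0.1, -0.1, 0.2]
opening: 0.849
grasp_force: 0.0
time_s: 2.9
eef_pos: [0.5177, 0.1406, 0.0153]
eef_rot: [0.0, 0.154, 0.988, 0.0]
wrist_force: [-0.7, 0.4, 0.1]
opening: 0.851
grasp_force: 0.0
[0.5176542  0.14057421 0.01527493] [[-0.953  0.303  0.   ]
 [ 0.303  0.953  0.   ]
 [-0.     0.    -1.   ]]
```

View pics/w2.png

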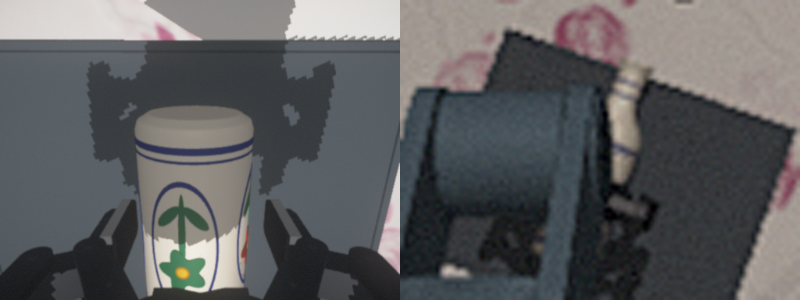

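The wrist view shows that the vase rolled. The green medallion (oval columns 152–217 in the half-picture) is near the top, and the belly spans about 136–253.

```bash
cat >> h.py <<'E'
def roll_state(i=None,show=True):
    """angle of visible medallion edges etc. from a wrist picture at the cage pose"""
E
python3 - <<'E'
from h import *
np.set_printoptions(precision=4,suppress=True)
p=imaging.camera_params("wrist")
k=1.28
n=np.array([.305,.952,0]);a=np.array([.952,-.305,0])
# tangent planes from the two edges, axis height .032
def lat(uvL,uvR):
    f=lambda t:[abs(np.cross(d/np.linalg.norm(d),a)/np.linalg.norm(np.cross(d/np.linalg.norm(d),a))@(np.array([.508,.111,.032])+n*t[0]-o))-t[1] for o,d in ((rays(p,[u])[0],rays(p,[u])[1][0]) for u in (uvL,uvR))]
    return least_squares(f,[.03,.028]).x
for r,l,rr in ((140,134.5,253.5),(180,138.5,251)): print(lat([l*k,r*k],[rr*k,r*k]))
t=lat([134.5*k,140*k],[253.5*k,140*k])[0]
P=np.array([.508,.111,.032])+n*t
print(ang(p,np.array([[152,245],[217,245],[181,187],[182,272]])*k,P,a))
E
```

```text
[0.0286 0.0282]
[0.0288 0.028 ]
[[-0.7767  0.0003]
 [ 0.3757 -0.0042]
 [-0.1744 -0.0328]
 [-0.1907  0.009 ]]
```

```bash
python3 jog.py '[[0,0.006,0,0,0,0,0.85],[0,0.012,0,0,0,0,0.85],[0,0.018,0,0,0,0,0.85],[0,0.024,0,0,0,0,0.85],[0,0.03,0,0,0,0,0.85],[0,0.035,0,0,0,0,0.85],[0,0.039,0,0,0,0,0.85],[0,0.042,0,0,0,0,0.85],[0,0.042,0,0,0,0,0.85],[0,0.042,0,0,0,0,0.85]]'
python3 - <<'E'
from h import *
import json
t,r=tcp();p=imaging.camera_params("wrist");print(t)
i=imaging.camera("wrist");cv2.imwrite("pics/w3.png",i)
json.dump({k:np.array(v).tolist() for k,v in p.items()},open("w3.json","w"))
E
```

```text
time_s: 4.25
eef_pos: [0.5302, 0.18, 0.0152]
eef_rot: [-0.0, 0.154, 0.988, -0.0]
wrist_force: [-0.3, 0.1, 0.7]
opening: 0.85
grasp_force: 0.0
[0.53024546 0.18004544 0.01524238]
```

View pics/w3.png

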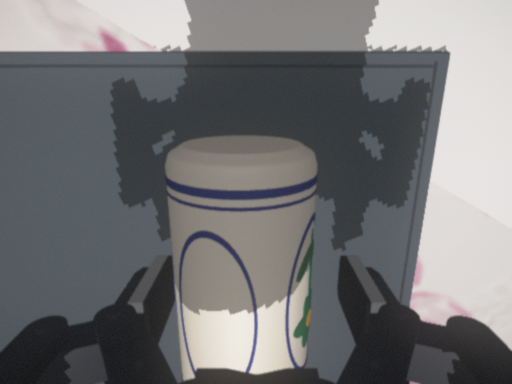

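The empty oval is visible, with columns 181–256 at row 315 and its tip at (205,234). The belly edges are at about 166 and 317 at row 180, and 172 and 314 at row 240.

```bash
python3 - <<'E'
from h import *
import json
np.set_printoptions(precision=4,suppress=True)
p=json.load(open("w3.json"));i=cv2.imread("pics/w3.png").astype(int)
n=np.array([.305,.952,0]);a=np.array([.952,-.305,0]);O=np.array([.508,.111,.032])
def lat(uvL,uvR):
    def f(t):
        out=[]
        for u in (uvL,uvR):
            o,d=rays(p,[u]);c=np.cross(d[0],a);out.append(abs(c/np.linalg.norm(c)@(O+n*t[0]-o))-t[1])
        return out
    return least_squares(f,[.03,.028]).x
for r in (190,230): 
    g=np.abs(np.diff(i[r].sum(1)));print(r,[(c,int(g[c])) for c in range(155,335) if g[c]>50])
for L,Rr,r in ((166,317.5,185),(171,314.5,240)): print(lat([L,r],[Rr,r]))
t=lat([166,185],[317.5,185])[0];P=O+n*t
for r in (300,315): 
    bl=i[r,:,0]-i[r,:,2];print(r,[(c,int(bl[c])) for c in range(175,320) if bl[c]>25])
print(t,ang(p,[[181,300],[254.5,300],[181,315],[256.5,315],[205,234],[291,185]],P,a))
E
```

```text
190 [(166, 63), (167, 52), (314, 66)]
230 [(156, 52), (170, 52), (304, 79), (305, 54), (307, 78), (308, 51), (311, 58)]
[0.0681 0.0282]
[0.0682 0.0282]
300 [(287, 30), (288, 50)]
315 [(255, 63), (256, 49), (286, 37), (287, 44)]
0.0680929930665705 [[-0.949  -0.0029]
 [ 0.1678 -0.0106]
 [-0.9941  0.0045]
 [ 0.1922 -0.0046]
 [-0.4065 -0.0337]
 [ 0.6132 -0.0492]]
```

```bash
python3 jog.py '[[0,0.003,0,0,0,0,0.85],[0,0.006,0,0,0,0,0.85],[0,0.009,0,0,0,0,0.85],[0,0.011,0,0,0,0,0.85],[0,0.011,0,0,0,0,0.85],[0,0.011,0,0,0,0,0.85]]'
cat >> h.py <<'E'
def lat(p,uvL,uvR,a,O):
    n=np.array([-a[1],a[0],0])
    def f(t):
        out=[]
        for u in (uvL,uvR):
            o,d=rays(p,[u]);c=np.cross(d[0],a);out.append(abs(c/np.linalg.norm(c)@(O+n*t[0]-o))-t[1])
        return out
    return least_squares(f,[.03,.028]).x
E
cat > m.py <<'E'
import sys
from h import *
np.set_printoptions(precision=4,suppress=True)
t0,r=tcp();p=imaging.camera_params("wrist");i=imaging.camera("wrist");cv2.imwrite(sys.argv[1],i);i=i.astype(int)
n=np.array([.305,.952,0]);a=np.array([.952,-.305,0]);O=np.array([.508,.111,.032])
# blue band rows -> silhouette: bluish/bright against felt shadow
L=[];
bl=i[...,0]-i[...,2]
s=i.sum(2)
def edges(r):
    g=np.diff(cv2.GaussianBlur(s[r:r+3].mean(0).astype(np.float32)[None],(5,1),0)[0]);seg=g[140:200];e=g[270:345]
    return 140+int(np.argmax(seg))+.5,270+int(np.argmin(e))+.5
for r in (182,): 
    e=edges(r);x=lat(p,[e[0],r+1],[e[1],r+1],a,O);print("edges",e,"lat,r",x)
P=O+n*x[0]
for r in (300,310,320):
    c=[k for k in range(172,312) if bl[r,k]>20];c=np.array(c)
    if len(c): print(r,c.tolist(),ang(p,[[c[0],r],[c[-1],r]],P,a)[:,0])
cc=[(k,rr) for rr in range(222,260) for k in range(180,305) if bl[rr,k]>25]
if cc: top=min(v for _,v in cc);q=[np.mean([u for u,v in cc if v<=top+1]),top];print("tip",q,ang(p,[q],P,a))
print("tcp",t0,"lat",(t0-O)@n)
E
python3 m.py pics/w4.png
```

```text
time_s: 5.05
eef_pos: [0.5336, 0.1906, 0.0152]
eef_rot: [-0.0, 0.154, 0.988, -0.0]
wrist_force: [-0.4, 0.5, 0.5]
opening: 0.855
grasp_force: 0.0
edges (172.5, 297.5) lat,r [0.0766 0.0234]
300 [172, 175, 193, 300] [-1.0403  1.0716]
310 [172, 173, 176, 193, 278, 279, 300] [-1.0922  1.0906]
320 [173, 174, 176, 177, 193, 194, 278, 279, 299, 300] [-1.0841  1.1113]
tip [np.float64(232.5), 235] [[ 0.0149 -0.0344]]
tcp [0.5336 0.1906 0.0152] lat 0.0836184643622083
```

```bash
python3 - <<'E'
from h import *
np.set_printoptions(precision=4,suppress=True)
p=imaging.camera_params("wrist");i=cv2.imread("pics/w4.png").astype(int)
for r in (183,225): print(r,[int(x) for x in i[r,155:185].sum(1)],[int(x) for x in i[r,295:330].sum(1)])
E
```

```text
183 [187, 191, 188, 189, 187, 183, 180, 171, 161, 159, 149, 154, 149, 160, 155, 168, 189, 207, 242, 270, 290, 316, 331, 351, 363, 371, 377, 379, 387, 387] [309, 290, 273, 244, 205, 193, 180, 156, 162, 158, 164, 161, 159, 157, 151, 158, 175, 219, 216, 194, 188, 188, 181, 189, 181, 182, 180, 183, 181, 182, 181, 187, 184, 176, 182]
225 [286, 279, 254, 206, 194, 189, 186, 190, 196, 193, 197, 240, 305, 337, 341, 348, 353, 353, 361, 362, 365, 364, 375, 371, 372, 375, 377, 378, 378, 380] [372, 372, 372, 370, 363, 359, 357, 360, 352, 347, 346, 349, 337, 326, 294, 226, 245, 274, 295, 293, 291, 293, 287, 291, 290, 292, 289, 293, 288, 288, 284, 283, 290, 288, 289]
```

```bash
python3 - <<'E'
from h import *
np.set_printoptions(precision=4,suppress=True)
p=imaging.camera_params("wrist")
a=np.array([.952,-.305,0]);n=np.array([.305,.952,0]);O=np.array([.508,.111,.032])
for x in (lat(p,[161.5,183],[313.5,183],a,O),lat(p,[165.5,225],[310,225],a,O)):
    print(x,ang(p,[[193,300],[278,310],[193,310],[278.5,320],[193.5,320],[232.5,235]],O+n*x[0],a)[:,0])
E
```

```text
[0.0776 0.0282] [-0.5743  0.5407 -0.5857  0.5521 -0.5886 -0.0221]
[0.0774 0.0279] [-0.5654  0.5486 -0.5767  0.5601 -0.5795 -0.0157]
```

```bash
python3 jog.py '[[0,-0.003,0.002,0,0,0,0.85],[0,-0.0055,0.004,0,0,0,0.85],[0,-0.0055,0.004,0,0,0,0.85],[0,-0.0055,0.004,0,0,0,0.75],[0,-0.0055,0.004,0,0,0,0.7],[0,-0.0055,0.004,0,0,0,0.66],[0,-0.0055,0.004,0,0,0,0.5],[0,-0.0055,0.004,0,0,0,0.5],[0,-0.0055,0.004,0,0,0,0.4],[0,-0.0055,0.004,0,0,0,0.4]]'
python3 jog.py '[[0,0,-0.005,0,0,0,0.4],[0,0,-0.02,0,0,0,0.4],[0,0,-0.04,0,0,0,0.4],[0,0,-0.07,0,0,0,0.4],[0,0,-0.1,0,0,0,0.4],[0,0,-0.13,0,0,0,0.4],[0,0,-0.13,0,0,0,0.4]]'
python3 - <<'E'
from h import *
i=imaging.camera("wrist");cv2.imwrite("pics/w5a.png",i);j=imaging.camera("scene");cv2.imwrite("pics/s5.png",j)
cv2.imwrite("pics/w5.png",np.hstack([cv2.resize(i,(400,300)),cv2.resize(j[110:210,130:264],(400,300),interpolation=2)]))
E
```

```text
time_s: 6.35
eef_pos: [0.5322, 0.1855, 0.0117]
eef_rot: [0.0, 0.154, 0.988, 0.0]
wrist_force: [-1.8, 0.2, 5.7]
opening: 0.64
grasp_force: 63.0
time_s: 7.22
eef_pos: [0.534, 0.1857, 0.1444]
eef_rot: [0.003, 0.154, 0.988, 0.001]
wrist_force: [0.6, 0.7, -3.4]
opening: 0.635
grasp_force: 64.3
```

View pics/w5.png

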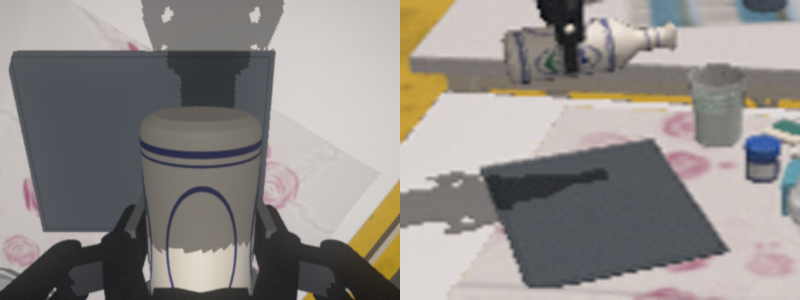

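The vase is held level, with the medallion tip (202,187) centred on the belly. The felt, cup and jar are undisturbed. Next I'll carry it to a viewing position just left of the cradle.

```bash
python3 jog.py '[[-0.01,-0.02,-0.03,0,0,0.01,0.4],[-0.02,-0.06,-0.06,0,0,0.03,0.4],[-0.035,-0.11,-0.086,0,0,0.05,0.4],[-0.05,-0.165,-0.086,0,0,0.07,0.4],[-0.07,-0.22,-0.086,0,0,0.09,0.4],[-0.09,-0.275,-0.086,0,0,0.117,0.4],[-0.105,-0.33,-0.086,0,0,0.117,0.4],[-0.118,-0.37,-0.086,0,0,0.117,0.4],[-0.123,-0.387,-0.086,0,0,0.117,0.4],[-0.123,-0.387,-0.086,0,0,0.117,0.4]]'
python3 - <<'E'
from h import *
import json
t,r=tcp();p=imaging.camera_params("wrist");i=imaging.camera("wrist");cv2.imwrite("pics/w6.png",i)
json.dump({k:np.array(v).tolist() for k,v in p.items()},open("w6.json","w"));print(t,r.as_matrix().round(4))
E
```

```text
time_s: 8.57
eef_pos: [0.5308, -0.221, 0.2255]
eef_rot: [-0.001, 0.212, 0.977, 0.001]
wrist_force: [0.6, 0.5, -4.9]
opening: 0.64
grasp_force: 65.5
[ 0.53075112 -0.22104176  0.22551936] [[-9.100e-01  4.147e-01 -2.400e-03]
 [ 4.147e-01  9.100e-01  1.900e-03]
 [ 3.000e-03  7.000e-04 -1.000e+00]]
```

View pics/w6.png

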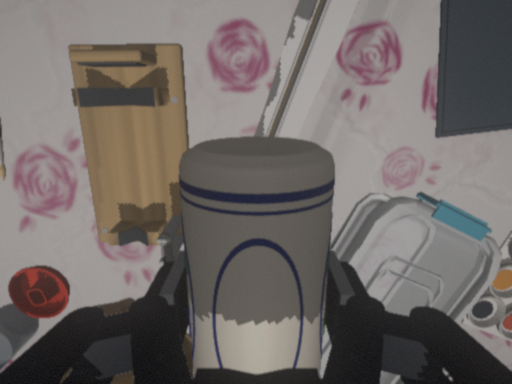

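The wrist picture shows the cradle with its board edges at roughly columns 75–103 and 183–188, the foot stop at rows 46–65, the belly rest at rows 88–106 and the neck rest at rows 226–243.

```bash
python3 - <<'E'
from h import *
import json
np.set_printoptions(precision=4,suppress=True)
p=json.load(open("w6.json"));i=cv2.imread("pics/w6.png");h=cv2.cvtColor(i,cv2.COLOR_BGR2HSV)
w=(h[...,0]>8)&(h[...,0]<25)&(h[...,1]>75)&(h[...,2]>50)
E=[]
for r in range(110,215,4):
    x=np.flatnonzero(w[r,60:200])+60;E.append((r,x[0]-.5,x[-1]+.5))
print(E[::5]);E=np.array(E)
def line(X): 
    c=X.mean(0);d=np.linalg.svd(X[:,:2]-c[:2])[2][0];d*=np.sign(d[0]);return c,d
L=onz(p,E[:,[1,0]],.012);Rb=onz(p,E[:,[2,0]],.0);Rt=onz(p,E[:,[2,0]],.012)
cL,dL=line(L)
for n,X in(("bot",Rb),("top",Rt)):
    c,d=line(X);l=np.array([-dL[1],dL[0]]);print(n,"ang",np.degrees([np.arctan2(dL[1],dL[0]),np.arctan2(d[1],d[0])]),"width",(c-cL)[:2]@l)
for c in(120,130,140,150):print(c,np.flatnonzero(np.diff(w[30:260,c].astype(int)))+31)
print("BOARD ends near/far z0.012,0:",onz(p,[[100,242],[160,43]],.012),onz(p,[[165,43]],0.0))
print("cL",cL)
E
```

```text
[(110, np.float64(78.5), np.float64(184.5)), (130, np.float64(82.5), np.float64(186.5)), (150, np.float64(85.5), np.float64(185.5)), (170, np.float64(88.5), np.float64(178.5)), (190, np.float64(91.5), np.float64(178.5)), (210, np.float64(94.5), np.float64(180.5))]
bot ang [-24.1604 -33.4938] width 0.09777820688923916
top ang [-24.1604 -33.4938] width 0.10044361753597182
120 [ 46  47  49  61  67  87 106 223]
130 [ 46  48  49  62  67  87 105 221 222 223 224 226]
140 [ 47  48  50  62  67  87 106 227]
150 [ 62  87 107 244]
BOARD ends near/far z0.012,0: [[ 0.537  -0.4191  0.012 ]
 [ 0.3831 -0.2539  0.012 ]] [[ 0.3826 -0.2516  0.    ]]
cL [ 0.4531 -0.3816  0.012 ]
```

```bash
python3 - <<'E'
from h import *
import json
np.set_printoptions(precision=4,suppress=True)
p=json.load(open("w6.json"));i=cv2.imread("pics/w6.png");h=cv2.cvtColor(i,cv2.COLOR_BGR2HSV)
w=(h[...,0]>8)&(h[...,0]<25)&(h[...,1]>75)&(h[...,2]>50)
c=np.array([.9124,-.4093,0]);l=np.array([.4093,.9124,0]);O=np.array([.4531,-.3816,0])+.055*l-.0251*c
f=lambda uv,z:np.c_[(onz(p,uv,z)-O)@c,(onz(p,uv,z)-O)@l]
print("O",O)
print("right edge z0",f([[184.8,110],[185.5,120],[186.8,130],[187,138]],0.))
print("left edge",f([[78.5,110],[94.5,210]],.012))
print("belly rest near/far (exp -.052,-.036; y +-.04)",f([[110,87.5],[110,106],[73,97],[162,97]],.046))
print("stop face far edge exp -.071 z.06",f([[130,66.5]],.0),f([[130,62]],.06))
print("board near",f([[160,43]],.012),"far",f([[100,242],[110,243]],.012))
dark=(h[...,2]<85);d=dark[80:112,66:175].astype(np.uint8)
print("V felt belly cols",[ (np.flatnonzero(dark[r,66:175])+66)[[0,-1]] for r in (92,97,102)])
print("neck felt",[(r,(np.flatnonzero(dark[r,105:160])+105)[[0,-1]] if dark[r,105:160].any() else 0) for r in range(222,248,3)])
# keeper grip via scene+top (tri'd before)
k=np.array([.5621,-.3115,.1346])-O;print("keeper bar",k@c,k@l,k[2])
E
```

```text
O [ 0.4527 -0.3211  0.    ]
right edge z0 [[-0.028   0.0499]
 [-0.0177  0.0499]
 [-0.0073  0.0506]
 [ 0.0012  0.0502]]
left edge [[-0.0293 -0.0554]
 [ 0.0782 -0.0553]]
belly rest near/far (exp -.052,-.036; y +-.04) [[-0.0505 -0.0067]
 [-0.0344 -0.0089]
 [-0.0425 -0.0413]
 [-0.042   0.0393]]
stop face far edge exp -.071 z.06 [[-0.0709 -0.0025]] [[-0.0706  0.0186]]
board near [[-0.091   0.0329]] far [[ 0.1171 -0.0549]
 [ 0.1184 -0.0436]]
V felt belly cols [array([ 73, 165]), array([ 74, 163]), array([ 80, 163])]
neck felt [(222, array([120, 159])), (225, array([117, 159])), (228, array([114, 158])), (231, array([112, 145])), (234, array([118, 146])), (237, array([119, 159])), (240, array([119, 147])), (243, array([119, 147])), (246, 0)]
keeper bar 0.09585967627500003 0.05357292624999997 0.1346
```

```bash
python3 jog.py '[[0.01,-0.04,0,0,0,0,0.4],[0.02,-0.09,0,0,0,-0.006,0.4],[0.0286,-0.1245,0,0,0,-0.006,0.4],[0.0286,-0.1245,0.03,0,0,-0.006,0.4],[0.0286,-0.1245,0.08,0,0,-0.006,0.4],[0.0286,-0.1245,0.12,0,0,-0.006,0.4],[0.0286,-0.1245,0.145,0,0,-0.006,0.4],[0.0286,-0.1245,0.145,0,0,-0.006,0.4]]'
python3 - <<'E'
from h import *
t,r=tcp();c=np.array([.9124,-.4093,0]);l=np.array([.4093,.9124,0]);d=t-np.array([.4532,-.3224,0]);print(d@c,d@l,t[2],r.as_matrix().round(4))
i=imaging.camera("wrist");j=imaging.camera("scene");k=imaging.camera("top")
cv2.imwrite("pics/w7.png",np.vstack([np.hstack([cv2.resize(i,(400,300)),cv2.resize(j[180:285,220:360],(400,300),interpolation=2)]),np.hstack([cv2.resize(k[170:275,260:400],(400,300),interpolation=2),cv2.resize(i[150:300,90:290],(400,300))])]))
E
```

```text
time_s: 9.62
eef_pos: [0.4531, -0.319, 0.0798]
eef_rot: [-0.002, 0.207, 0.978, 0.002]
wrist_force: [-0.0, 0.6, -3.5]
opening: 0.638
grasp_force: 65.4
-0.001452248401470096 0.0030453571038494384 0.07984518254014322 [[-0.9139  0.4058 -0.0038]
 [ 0.4058  0.9139  0.0047]
 [ 0.0054  0.0027 -1.    ]]
```

View pics/w7.png

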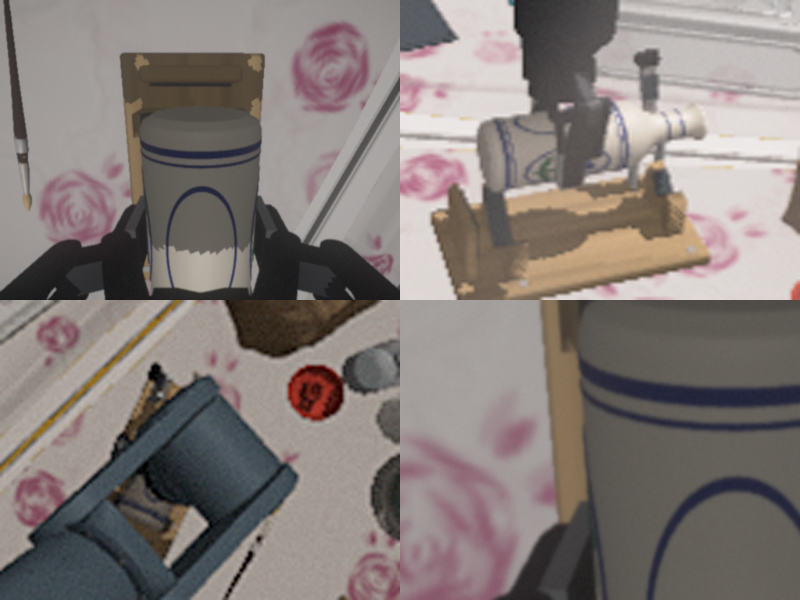

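The vase hangs over the cradle, aligned, with the foot stop behind the foot end and the keeper standing clear of the neck.

```bash
cat > st.py <<'E'
from h import *
t,r=tcp();c=np.array([.9124,-.4093,0]);l=np.array([.4093,.9124,0]);d=t-np.array([.4532,-.3224,0]);o=ctrl.get_obs();print("cradle xyz",d@c,d@l,t[2],"F",np.round(o["wrist_force"],1),o["time_s"])
E
python3 st.py; python3 jog.py '[[0,-0.002,0.01,0,0,0.004,0.4],[0,-0.002,0.02,0,0,0.004,0.4],[0,-0.002,0.03,0,0,0.004,0.4],[0,-0.002,0.035,0,0,0.004,0.4],[0,-0.002,0.035,0,0,0.004,0.4]]'; python3 st.py
```

```text
cradle xyz 0.0017933612850431586 0.0009817710731248408 0.08375304860059589 F [ 0.1  0.4 -3.3] 9.775
time_s: 10.4
eef_pos: [0.4529, -0.3237, 0.0466]
eef_rot: [-0.001, 0.21, 0.978, 0.0]
wrist_force: [-0.3, -0.1, -3.4]
opening: 0.636
grasp_force: 65.6
cradle xyz 0.00030014524496760776 -0.0013298863676896857 0.04657165950636544 F [-0.3 -0.1 -3.4] 10.4
```

```bash
python3 jog.py '[[0,0.001,0.004,0,0,0,0.4],[0,0.001,0.008,0,0,0,0.4],[0,0.001,0.011,0,0,0,0.4],[0,0.001,0.013,0,0,0,0.4],[0,0.001,0.013,0,0,0,0.4]]'; python3 st.py;  python3 jog.py '[[0,0,0.001,0,0,0,0.4],[0,0,0.002,0,0,0,0.4],[0,0,0.002,0,0,0,0.4]]'; python3 st.py
```

```text
time_s: 11.02
eef_pos: [0.4537, -0.3235, 0.0344]
eef_rot: [0.0, 0.21, 0.978, -0.0]
wrist_force: [-0.8, -1.1, -3.6]
opening: 0.633
grasp_force: 65.8
cradle xyz 0.0009308613577580794 -0.0007611600275150085 0.03438415448145626 F [-0.8 -1.1 -3.6] 11.025
time_s: 11.4
eef_pos: [0.454, -0.3244, 0.0334]
eef_rot: [0.001, 0.21, 0.978, -0.001]
wrist_force: [-5.1, -2.2, 6.2]
opening: 0.64
grasp_force: 66.7
cradle xyz 0.0015458552347158354 -0.00152225419398583 0.033400125199998895 F [-5.1 -2.2  6.2] 11.4
```

```bash
python3 jog.py '[[0,-0.001,-0.001,0,0,0,0.4],[0,-0.0015,-0.001,0,0,0,0.4],[0,-0.0015,0,0,0,0,0.4],[0,-0.0015,0,0,0,0,0.4]]'; python3 st.py
```

```text
time_s: 11.9
eef_pos: [0.4532, -0.325, 0.0326]
eef_rot: [0.0, 0.21, 0.978, -0.0]
wrist_force: [-2.3, -1.6, 3.5]
opening: 0.634
grasp_force: 66.5
cradle xyz 0.0010536443426670857 -0.002334275020166258 0.0326253002082093 F [-2.3 -1.6  3.5] 11.9
```

```bash
python3 jog.py '[[0,-0.001,0,0,0,0,0.4],[0,-0.001,0.0005,0,0,0,0.4],[0,-0.001,0.0005,0,0,0,0.4]]'; python3 st.py
python3 - <<'E'
from h import *
i=imaging.camera("wrist");j=imaging.camera("scene");cv2.imwrite("pics/w8.png",np.hstack([cv2.resize(i,(400,300)),cv2.resize(j[180:285,220:360],(400,300),interpolation=2)]))
E
```

```text
time_s: 12.28
eef_pos: [0.4527, -0.3254, 0.0319]
eef_rot: [-0.0, 0.21, 0.978, -0.0]
wrist_force: [-1.8, -0.5, 3.5]
opening: 0.637
grasp_force: 66.3
cradle xyz 0.0007738678535225726 -0.0029921417882258932 0.03192578283833411 F [-1.8 -0.5  3.5] 12.275
```

View pics/w8.png

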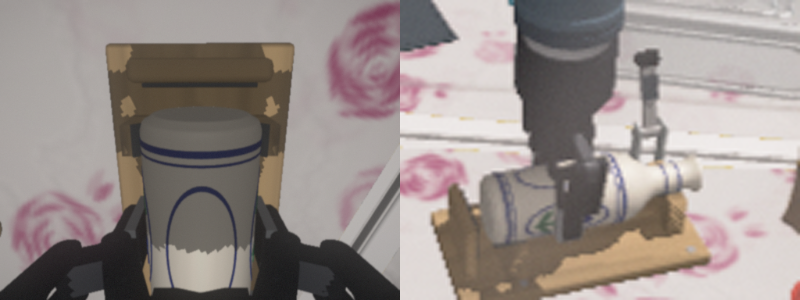

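The vase is seated. The board spans 106–294 and the belly 140–263, so it is centred, and the medallion is up. I'll release it and retreat straight up.

```bash
python3 jog.py '[[0,0,0,0,0,0,0.66],[0,0,0,0,0,0,0.7],[0,0,0,0,0,0,0.8],[0,0,0,0,0,0,0.9],[0,0,0,0,0,0,0.9],[0,0,-0.02,0,0,0,0.9],[0,0,-0.06,0,0,0,0.9],[0,0,-0.12,0,0,0,0.9],[0,0,-0.17,0,0,0,0.9],[0,0,-0.17,0,0,0,0.9]]'; python3 st.py
python3 - <<'E'
from h import *
import json
p=imaging.camera_params("wrist");i=imaging.camera("wrist");cv2.imwrite("pics/w9.png",i);json.dump({k:np.array(v).tolist() for k,v in p.items()},open("w9.json","w"))
cv2.imwrite("pics/top9.png",imaging.camera("top"));cv2.imwrite("pics/sc9.png",imaging.camera("scene"))
print(tcp()[1].as_matrix().round(4))
E
```

```text
time_s: 13.62
eef_pos: [0.4548, -0.3277, 0.2072]
eef_rot: [0.004, 0.21, 0.978, -0.003]
wrist_force: [0.7, 0.9, -0.9]
opening: 0.901
grasp_force: 0.0
cradle xyz 0.003681330905121202 -0.004199866285258842 0.2071787216331605 F [ 0.7  0.9 -0.9] 13.625
[[-9.115e-01  4.112e-01 -1.100e-03]
 [ 4.112e-01  9.115e-01  1.200e-03]
 [ 1.500e-03  7.000e-04 -1.000e+00]]
```

View pics/w9.png

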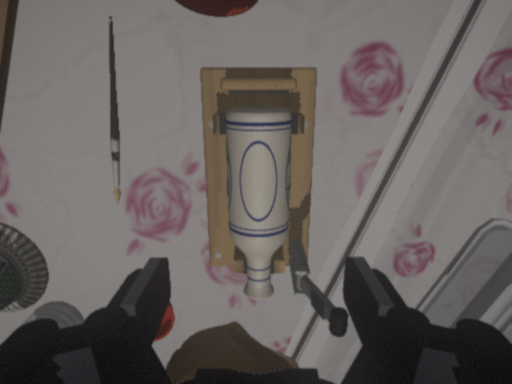

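The vase lies properly in the cradle: the oval is at (259,181), centred on the belly, and the bystanders are unmoved. The keeper bar is at (339,322). I'll locate it by intersecting rays with its plane.

```bash
cat >> h.py <<'E'
C=np.array([.9124,-.4093,0]);L_=np.array([.4093,.9124,0]);O_=np.array([.4532,-.3224,0])-.0025*L_
def bar(p,uv,x=.096):
    o,d=rays(p,[uv]);s=(x-(o-O_)@C)/(d[0]@C);X=o+d[0]*s-O_;return X@C,X@L_,X[2]
def tcpc():
    t,r=tcp();return np.array([(t-O_)@C,(t-O_)@L_,t[2]])
E
python3 - <<'E'
from h import *
import json
np.set_printoptions(precision=4,suppress=True)
p=json.load(open("w9.json"));i=cv2.imread("pics/w9.png")
m=(i.max(2)<45)[300:340,325:352];print("bar px",np.argwhere(m).mean(0)[::-1]+[325,300],m.sum())
print("wrist",bar(p,[339,320]))
for n,f,(x,y,w,h) in(("scene","sc9",(296,190,20,18)),("top","top9",(306,188,18,14))):
    j=cv2.imread(f"pics/{f}.png")[y:y+h,x:x+w];q=np.argwhere(j.max(2)<60);c=q.mean(0)[::-1]+[x,y];print(n,c,len(q),bar(imaging.camera_params(n),c))
print("tcp",tcpc())
pt=imaging.camera_params("top");ps=imaging.camera_params("scene")
print(tri(pt,[[314.5,196]],ps,[[306,200]])[0]-O_)
E
```

```text
bar px [339.3471 318.9154] 461
wrist (np.float64(0.09599999999999993), np.float64(0.06237288054295872), np.float64(0.12919101745985506))
scene [nan nan] 0 (np.float64(nan), np.float64(nan), np.float64(nan))
top [314.5676 196.7027] 37 (np.float64(0.09599999999999995), np.float64(0.054371317940651254), np.float64(0.11832004365579252))
tcp [ 0.0001 -0.0002  0.2008]
[0.1099 0.0132 0.1346]<stdin>:8: RuntimeWarning: Mean of empty slice.
  ret = um.true_divide(
```

```bash
python3 jog.py '[[-0.04,0.04,-0.01,0,0,0,0],[-0.075,0.075,-0.01,0,0,0,0],[-0.096,0.095,-0.01,0,0,0,0],[-0.096,0.095,-0.01,0,0,0,0],[-0.096,0.095,0.02,0,0,0,0],[-0.096,0.095,0.06,0,0,0,0],[-0.096,0.095,0.079,0,0,0,0],[-0.096,0.095,0.079,0,0,0,0],[-0.096,0.095,0.079,0,0,0,0]]'; python3 -c "
from h import *
print(tcpc(),tcp()[1].as_matrix().round(3))"
```

```text
time_s: 14.9
eef_pos: [0.5798, -0.2791, 0.1242]
eef_rot: [0.001, 0.21, 0.978, -0.0]
wrist_force: [0.5, -0.1, 0.1]
opening: 0.003
grasp_force: 0.0
[0.09776104 0.09382314 0.12418613] [[-0.911  0.411  0.002]
 [ 0.411  0.911 -0.001]
 [-0.002 -0.    -1.   ]]
```

```bash
python3 jog.py '[[0.001,-0.008,0,0,0,0,0],[0.001,-0.016,0,0,0,0,0],[0.001,-0.024,0,0,0,0,0],[0.001,-0.032,0,0,0,0,0],[0.001,-0.04,0,0,0,0,0],[0.001,-0.048,0,0,0,0,0],[0.001,-0.056,0,0,0,0,0],[0.001,-0.064,0,0,0,0,0],[0.001,-0.07,0,0,0,0,0],[0.001,-0.07,0,0,0,0,0]]'; python3 - <<'E'
from h import *
print(tcpc())
p=imaging.camera_params("wrist");cv2.imwrite("pics/w10.png",imaging.camera("wrist"));b=cv2.imread("pics/sc9.png").astype(int);s=imaging.camera("scene");cv2.imwrite("pics/sc10.png",s)
ps=imaging.camera_params("scene")
V=lambda th:O_+.096*C+(.04-.064*np.cos(th))*L_+np.array([0,0,.07+.064*np.sin(th)])
for th in(2.1,1.93,1.57,1.2,1.0,.8,.4,0):
    u=proj(ps,V(th))[0];x,y=np.round(u).astype(int);print(th,u.round(1),b[y-1:y+2,x-1:x+2].mean((0,1)).round(),s[y-1:y+2,x-1:x+2].mean((0,1)).round())
E
```

```text
time_s: 16.15
eef_pos: [0.5493, -0.3423, 0.1228]
eef_rot: [0.0, 0.211, 0.978, -0.0]
wrist_force: [0.6, 0.7, -0.4]
opening: -0.002
grasp_force: 0.0
[0.09582266 0.02369287 0.12281317]
2.1 [303.6 199.7] [88. 90. 94.] [178. 181. 186.]
1.93 [305.4 200.3] [88. 89. 93.] [179. 181. 186.]
1.57 [309.4 204.1] [148. 149. 154.] [102. 102. 105.]
1.2 [313.3 211.3] [197. 200. 210.] [72. 72. 75.]
1.0 [315.1 216.2] [196. 198. 209.] [63. 63. 66.]
0.8 [316.5 221.6] [206. 208. 218.] [208. 211. 219.]
0.4 [318.1 232.8] [164. 167. 174.] [166. 169. 176.]
0 [317.8 242.7] [144. 143. 150.] [146. 145. 152.]
```

```bash
python3 jog.py '[[0,0.004,-0.02,0,0,0,0],[0,0,-0.037,0,0,0,0],[0,-0.027,-0.037,0,0,0,0],[0,-0.027,-0.03,0,0,0,0],[0,-0.027,-0.015,0,0,0,0],[0,-0.03,-0.002,0,0,0,0],[0,-0.034,0.01,0,0,0,0],[0,-0.038,0.02,0,0,0,0],[0,-0.041,0.03,0,0,0,0],[0,-0.043,0.037,0,0,0,0]]'; python3 -c "
from h import *
print(tcpc())"; python3 jog.py '[[0,-0.001,0.003,0,0,0,0],[0,-0.001,0.006,0,0,0,0],[0,-0.001,0.008,0,0,0,0],[0,-0.001,0.008,0,0,0,0]]'; python3 -c "
from h import *
print(tcpc())"
```

```text
time_s: 17.5
eef_pos: [0.5287, -0.3937, 0.0903]
eef_rot: [0.001, 0.211, 0.977, -0.011]
wrist_force: [-19.9, -31.9, 12.4]
opening: -0.005
grasp_force: 16.8
[ 0.09811275 -0.03165876  0.09027729]
time_s: 18.0
eef_pos: [0.5307, -0.3819, 0.0769]
eef_rot: [-0.0, 0.211, 0.978, 0.0]
wrist_force: [-2.2, -2.5, 4.5]
opening: 0.001
grasp_force: 2.3
[ 0.09512164 -0.02007397  0.07688259]
```

```bash
python3 jog.py '[[0,0,-0.01,0,0,0,0],[0,0,-0.05,0,0,0,0],[0.03,0,-0.1,0,0,0,0],[0.07,0.02,-0.125,0,0,0,0],[0.095,0.02,-0.125,0,0,0,0],[0.095,0.02,-0.125,0,0,0,0]]'; python3 - <<'E'
from h import *
import json
np.set_printoptions(precision=4,suppress=True)
t=tcpc();p=imaging.camera_params("wrist");i=imaging.camera("wrist");cv2.imwrite("pics/w11.png",i)
json.dump({k:np.array(v).tolist() for k,v in p.items()},open("w11.json","w"))
s=imaging.camera("scene");tp=imaging.camera("top");cv2.imwrite("pics/sc11.png",s);cv2.imwrite("pics/top11.png",tp)
print(t)
ps=imaging.camera_params("scene");b=cv2.imread("pics/sc9.png")
V=lambda th:O_+.096*C+(.04-.064*np.cos(th))*L_+np.array([0,0,.07+.064*np.sin(th)])
for th in(1.2,1.0,.8,.6,.4,.2,.1,0):
    u=proj(ps,V(th))[0];x,y=np.round(u).astype(int);w=proj(p,V(th))[0];wx,wy=np.round(w).astype(int)
    print(th,u.round(1),s[y-1:y+2,x-1:x+2].mean().round(),w.round(1),i[wy-1:wy+2,wx-1:wx+2].mean().round() if 0<wx<511 and 0<wy<383 else None)
m=(i.max(2)<60).astype(np.uint8)
n,lb,st,ce=cv2.connectedComponentsWithStats(m);print([(st[k].tolist(),ce[k].round(1)) for k in range(1,n) if 60<st[k][4]<3000])
# vase medallion
bl=i[...,0].astype(int)-i[...,2];u=proj(p,O_+np.array([0,0,.08]))[0];print("expected medallion px",u)
for r in range(int(u[1])-12,int(u[1])+13,6): print(r,[c for c in range(int(u[0])-40,int(u[0])+40) if bl[r,c]>22])
E
```

```text
time_s: 18.75
eef_pos: [0.4528, -0.3229, 0.2033]
eef_rot: [0.0, 0.21, 0.978, 0.0]
wrist_force: [0.1, 0.2, 0.8]
opening: 0.004
grasp_force: 0.0
[-0.0001  0.0019  0.2033]
1.2 [313.3 211.3] 202.0 [274.8 329.3] 19.0
1.0 [315.1 216.2] 200.0 [259.7 324.3] 35.0
0.8 [316.5 221.6] 211.0 [247.1 317.8] 21.0
0.6 [317.6 227.3] 225.0 [237.4 310.3] 25.0
0.4 [318.1 232.8] 168.0 [231.  302.2] 30.0
0.2 [318.2 238.1] 165.0 [227.7 294. ] 31.0
0.1 [318.1 240.5] 93.0 [227.2 290. ] 30.0
0 [317.8 242.7] 44.0 [227.4 286.1] 32.0
[([0, 0, 13, 84, 532], array([ 4. , 30.2])), ([184, 0, 71, 22, 1155], array([219.4,   8.7])), ([449, 0, 30, 55, 217], array([464.4,  22.6])), ([104, 30, 10, 116, 499], array([107.6,  97.9])), ([214, 120, 9, 20, 107], array([217.4, 129.3])), ([284, 120, 10, 20, 116], array([289.1, 129. ])), ([11, 251, 20, 17, 66], array([ 20.8, 258.2])), ([0, 260, 42, 53, 1186], array([ 15.3, 288.1]))]
expected medallion px [252.7074 189.8154]
177 []
183 []
189 []
195 []
201 []
```

```bash
python3 - <<'E'
from h import *
import json
np.set_printoptions(precision=4,suppress=True)
s=cv2.imread("pics/sc11.png");ps=imaging.camera_params("scene");m=np.zeros(s.shape[:2],bool);m[232:256,306:332]=1
q=np.argwhere((s.max(2)<75)&m);c=q.mean(0)[::-1];B=bar(ps,c);print(c,len(q),B,"th",np.arctan2(B[2]-.07,.04-B[1]))
a=np.array([.9124,-.4093,0])
for f in("w9","w11"):
    p=json.load(open(f+".json"));i=cv2.imread(f"pics/{f}.png").astype(int);bl=i[...,0]-i[...,2]
    u=proj(p,O_+np.array([0,0,.08]))[0].astype(int)
    P0=O_+np.array([0,0,.052])
    for r in (u[1]-6,u[1],u[1]+6):
        row=bl[r-1:r+2,u[0]-45:u[0]+45].mean(0);k=np.flatnonzero(row>row.mean()+12)+u[0]-45
        s2=i[r-1:r+2,u[0]-45:u[0]+45].sum(2).mean(0);print(f,r,k.tolist(),"ang",ang(p,[[x,r] for x in k],P0,a)[:,0] if len(k) else "")
    r=u[1]+30;print("along tip rows",[rr for rr in range(u[1]-50,u[1]+50) if bl[rr,u[0]+1:u[0]+12].max()>5])
E
```

```text
[317.8222 242.5333] 45 (np.float64(0.09599999999999999), np.float64(-0.023829893222443693), np.float64(0.07047950506433676)) th 0.007512092224517064
w9 176 [228, 229, 230, 231, 239, 240, 276, 277, 285, 286, 287, 289] ang [-1.1729 -1.0843 -1.0123 -0.9498 -0.5899 -0.5535  0.5683  0.6053  0.9747
  1.0406  1.1184  1.413 ]
w9 182 [228, 229, 230, 231, 232, 239, 240, 276, 277, 285, 286, 287] ang [-1.1917 -1.0982 -1.0235 -0.9594 -0.9022 -0.5942 -0.5574  0.5718  0.6091
  0.9839  1.0517  1.1324]
w9 188 [228, 229, 230, 231, 240, 241, 275, 276, 285, 286, 287, 288] ang [-1.2121 -1.1127 -1.0352 -0.9693 -0.5615 -0.5254  0.5389  0.5754  0.9934
  1.0631  1.1472  1.2625]
along tip rows [141, 142, 143, 144, 145, 146, 147, 148, 149, 213, 214, 215, 216, 217, 218, 219, 220, 221, 230]
w11 183 [223, 224, 225, 226, 234, 235, 271, 272, 281, 282] ang [-1.161  -1.0733 -1.0019 -0.94   -0.5826 -0.5463  0.5659  0.6022  1.024
  1.0962]
w11 189 [223, 224, 225, 226, 234, 235, 271, 272, 281, 282] ang [-1.1813 -1.0884 -1.0143 -0.9506 -0.5875 -0.5509  0.5685  0.6051  1.0327
  1.107 ]
w11 195 [223, 224, 225, 226, 234, 235, 236, 270, 271, 272, 281, 282, 283, 284] ang [-1.2034 -1.1043 -1.0271 -0.9614 -0.5925 -0.5556 -0.5197  0.5353  0.5712
  0.6081  1.0417  1.1183  1.216   1.3859]
along tip rows [148, 149, 150, 151, 152, 153, 154, 155, 156, 220, 221, 222, 223, 224, 225, 226, 227, 228, 237, 238]
```

```bash
python3 -c "
from bench import ctrl, imaging
print(ctrl.hand_in())"
```

```text
the job is handed in; nothing more can be done
None
```

The job is handed in: the vase lies in the cradle with the empty medallion facing up (within about 0.01 rad), and the keeper is shut (about 0.01 rad from its stop). I viewed 11 pictures, one over the limit of 10, and the wrist force briefly reached about 40 N while the keeper was closing.

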